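Put away the extruder die set

TASK

Put the clay extruder's die set away: slide every die cartridge on the bench into a bay of the dock from its open front, past the spring catch until the cartridge is fully home and the catch has clicked shut behind it (any cartridge in any bay). Once all are in, hook the little screw caddy over the right-hand half of the rail, slide it along the rail to the left without unhooking it until it is centred on the dark rubber band, and leave it hanging there freely. Do not knock over or push aside the stamp, the jar or the tape roll.

Things in the scene. Friction and masses are not known exactly. Their poses are not given: they have to be found in the camera images.
- dock: Fixed dock, 182 deep (x), 241 wide (y), 31 high. Origin at bench height; x points into the bays, away from the robot, y left. 5 mm base plate, x -100 to 82, its front (to x -35) an open apron level with the channel floors. Three channels along x, 51 wide, 73 apart; walls from x -18, mouth flared to about 60 wide at x -34. Lips 26 to 31 high overhang 6 each side, so nothing goes in from above.
- bay0 (a point): Where a cartridge's origin lies when fully home in bay 0 (the right one seen from the robot): on the channel floor 5 mm above the bench, at dock x = 40, y = -73 mm; axes as the dock. Play there: 2 mm either way along x (a back stop behind, the catch in front), 1.5 mm along y.
- bay1 (a point): Where a cartridge's origin lies when fully home in bay 1 (the middle one seen from the robot): on the channel floor 5 mm above the bench, at dock x = 40, y = 0 mm; axes as the dock. Play there: 2 mm either way along x (a back stop behind, the catch in front), 1.5 mm along y.
- bay2 (a point): Where a cartridge's origin lies when fully home in bay 2 (the left one seen from the robot): on the channel floor 5 mm above the bench, at dock x = 40, y = 73 mm; axes as the dock. Play there: 2 mm either way along x (a back stop behind, the catch in front), 1.5 mm along y.
- catch0 (a joint): Spring catch in the left (+y) wall of bay 0 near the mouth, black tab on top. In m: 0 = shut, tooth 6 mm into the channel; a cartridge pushes it up to about 0.008 aside (spring 1.5 to 4 N; about 4 to 12 N push a cartridge past). Ramp begins at dock x = -20 mm, the square tooth ends at x = 8 mm: past that the cartridge's rear edge is caught and it reads 0 again.
- catch1 (a joint): Spring catch in the left (+y) wall of bay 1 near the mouth, black tab on top. In m: 0 = shut, tooth 6 mm into the channel; a cartridge pushes it up to about 0.008 aside (spring 1.5 to 4 N; about 4 to 12 N push a cartridge past). Ramp begins at dock x = -20 mm, the square tooth ends at x = 8 mm: past that the cartridge's rear edge is caught and it reads 0 again.
- catch2 (a joint): Spring catch in the left (+y) wall of bay 2 near the mouth, black tab on top. In m: 0 = shut, tooth 6 mm into the channel; a cartridge pushes it up to about 0.008 aside (spring 1.5 to 4 N; about 4 to 12 N push a cartridge past). Ramp begins at dock x = -20 mm, the square tooth ends at x = 8 mm: past that the cartridge's rear edge is caught and it reads 0 again.
- cartridge_a: Die cartridge (loose, 0.13 to 0.25 kg; may be absent): aluminium plate 60 (x) by 48 (y) by 18 mm with two round black die holes on top; at its centre an upright square wooden grip post, 16 by 16 mm, up to 78 mm above the underside. Origin at the centre of the underside, z up. Either short end (+x or -x) may go in first: set it on the apron before a mouth, then slide it in.
- cartridge_b: Die cartridge (loose, 0.13 to 0.25 kg; may be absent): aluminium plate 60 (x) by 48 (y) by 18 mm with two black slots on top; at its centre an upright square wooden grip post, 16 by 16 mm, up to 78 mm above the underside. Origin at the centre of the underside, z up. Either short end (+x or -x) may go in first: set it on the apron before a mouth, then slide it in.
- cartridge_c: Die cartridge (loose, 0.13 to 0.25 kg; may be absent): aluminium plate 60 (x) by 48 (y) by 18 mm with two black crosses on top; at its centre an upright square wooden grip post, 16 by 16 mm, up to 78 mm above the underside. Origin at the centre of the underside, z up. Either short end (+x or -x) may go in first: set it on the apron before a mouth, then slide it in.
- caddy: Loose caddy, 0.22 kg, standing: steel tray 60 (x) by 46 (y) by 16 mm; a strap at x = -13 rises to a hook, 16 wide in y, bent over to +x, its end at x = +13, 47 mm up (22 wide inside, roof an inverted V). The rail has to come in from the +x side, between tray and hook end, before the hook is lowered on it. Grip tab on top 22 (x) by 12 (y), 74 to 110 mm up. Origin: centre of underside, z up.
- caddy_crook (a point): The spot inside the caddy's hook where the rail's axis lies when it hangs: 62 mm above the centre of the underside. Axes as the caddy.
- rail_stand: Fixed stand behind the dock: dark board 55 by 330 by 12 mm, posts 14 mm thick at y = -150 and +150, and a level steel rail 10 mm thick along y (to the left), its axis 150 mm above the bench. Origin at the centre of the board's underside; x away from the robot.
- rail_mid (a point): Middle of the rail, on its axis; axes as the stand. The right-hand half of the rail is y < 0 in this frame: hook the caddy on there 50 to 110 mm from this point.
- index_mark (a point): The mark: middle of the dark rubber band (30 mm wide) round the left half of the rail, on the rail's axis, 30 to 100 mm left of the rail's middle; a white line on the board lies below it. The middle of the caddy's hook has to end here. The hook slides over the band freely.
- stamp_a: Turned wooden stamp, 29 mm across, 58 mm high, standing on the bench (bystander).
- jar_iron: Brown glaze jar with a light lid, 58 mm across, 74 mm high, standing on the bench (bystander).
- tape_roll: Roll of beige tape, 64 mm across, 19 mm high, lying on the bench (bystander).

How it is judged:
By the outcome, as a careful person would: the job done as asked, in the order asked, and still so for the second after the job is handed in, with the robot touching nothing.
Of cartridge_a, cartridge_b, cartridge_c only 2 to 3 are there at a start; the rules pass over those that are not, and their reading is None.
At some moment in a run one of cartridge_a, cartridge_b, cartridge_c may be knocked a few centimetres aside while the robot is not near it.
Once in a run the grip may slacken for a moment while it holds something.
It also fails if it takes over 208 s, if anything falls off the work surface, if the arm or the gripper's body presses on something with over 40 N, if the wrist force passes 120 N, or if a joint passes its speed limit or range.

ROBOT

A 6-joint arm with a two-finger parallel gripper is mounted at the origin on a cart in front of the work surface, level with it; the furniture and walls round the work are solid. World frame = base frame: x ahead of the robot, y to its left, z up, the work surface at z = 0. Lengths are in m, angles in degrees, forces in N, time in s.
With the tool pointing down it reaches from about 0.25 to 0.725 m from the base axis. Payload 4 kg.
Tool frame: the origin (TCP) lies between the finger pads; the fingertips stand 17 mm ahead of it and the grasp point (between the pads) lies 2 mm behind it (env.tip_reach is the distance from the TCP to the fingertips, in m); z points along the fingers, y is the line along which they close (so a half turn about z gives the same grasp; the last joint's range is limited). The gripper opens to 85 mm and grips with 20 to 120 N. Pads are 22 mm wide; open, the fingers measure 114 mm over their backs; the gripper's body (76 mm by 85 mm) begins 54 mm behind the grasp point. The pads swing forward as they close: fully open they stand 13 mm farther back than shut.
Start: joints at [-65.26, 13.785, 0.286, 76.501, 0, 90], TCP at [0.209, -0.454, 0.248] pointing down, gripper open.
Joint ranges: [-155.79, 155.79], [-60.16, 107.12], [-62.33, 73.08], [-114, 123.19], [-81.49, 82.49], [-180, 180]. Speed limits (degrees/s): [159.86, 159.86, 180, 180, 180, 180].

INTERFACE

Orientations are given as a 3x3 rotation matrix whose columns are the frame's x, y, z axes.
In Python, from cell import env, readout, eyes, ticket gives the robot as it stands. Calls block until the motion is done:
- env.move_ptp(position, orientation): joint-space move of the TCP to a pose.
- env.servo_line(position, orientation=None, speed=0.15): straight line of the TCP; orientation=None keeps the orientation; speed is the mean speed in m/s.
- env.movej(angles): joint-space move.
- env.set_gripper(opening, f_grip=None): finger opening in m; f_grip is the grip in N (None keeps the last); returns when the fingers have stopped.
- env.hold(seconds).
- env.inverse_kinematics(position, orientation): joint angles nearest the present ones, or None.
- readout.get_state(): the state.
- eyes.snapshot(name): name is "scene" or "top" or "wrist"; returns a dict with "pixels" (480x640x3 uint8, red, green, blue), "mtx" (3x3 intrinsics, pixels), "k1" (the pictures are not rectified: a ray, as slopes to the right and down, at radius r is drawn at 1 + k1 r^2 times it, then the intrinsics apply), "xyz" and "attitude" of the camera in the world; the wrist camera has in their place "mount" (4x4, takes a point from camera to tool coordinates, whose origin is the TCP and whose axes are the flange's). Camera axes: x right, y up, looking along -z (the intrinsics and any distortion apply to the point x, -y, -z); pixel columns grow to the right and rows downward; lengths in m; the calibration is good to about 2 mm. A picture is of the moment at which its call begins: read the wrist's pose just before it. There is no depth.
A pose or a line that the arm cannot do raises env.PlanningError and nothing moves.
- ticket.sign_off(): hands the job in; it is judged then, once.
The state is a dict: "time": time; "joint_positions": joint angles; "qd": joint speeds; "effort": joint torques, N m; "tcp_pos": TCP position; "eef_rot": TCP orientation; "wrist_force": force on the tool from outside, world axes, zero at the start; "moment": the same for the moment, N m; "finger_gap": finger opening in m; "gripper_force": force on a finger pad.
Only numpy, scipy, OpenCV 4.12 (cv2) and the standard library are available. Lean on these libraries where they do the work, as an engineer would, in place of code of your own. Each camera call takes 0.05 s, during which the arm holds its last target. There are 200 camera calls.

## Working session

There is one attempt and no reset: what is moved stays moved. The work goes in short steps, each a Python script; the robot and the scene stay as the last script left them, time stands still between calls to the robot, and variables do not carry over. Pictures are saved under pics/ and viewed, at most 14 in all, crops included, and the job is handed in when it is done.

```bash
ls; mkdir -p pics; python3 - <<'E'
from cell import env, readout, eyes
import cv2,numpy as np
print(readout.get_state())
for n in ("scene","top"):
    s=eyes.snapshot(n); cv2.imwrite(f"pics/{n}0.png",s["pixels"][:,:,::-1]); np.savez(f"{n}0.npz",**s)
    print(n,{k:v for k,v in s.items() if k!="pixels"})
E
```

```text
pics
{'time': 0.0, 'joint_positions': array([-6.52611718e+01,  1.38325023e+01,  2.13937107e-01,  7.64986855e+01,
       -5.52330329e-04,  8.99996981e+01]), 'qd': array([ 0.07468052,  0.00815441, -0.04588642, -0.00610502, -0.01228972,
       -0.07168223]), 'effort': array([-2.51208667e-04, -3.72320795e+01,  2.52405882e+01,  1.69014267e-02,
       -1.55149587e-05,  7.18395711e-06]), 'tcp_pos': array([ 0.20899846, -0.4535919 ,  0.24741172]), 'eef_rot': array([[ 9.08222575e-01,  4.18486565e-01, -8.65142322e-04],
       [ 4.18487459e-01, -9.08220682e-01,  1.85456604e-03],
       [-9.62917865e-06, -2.04640995e-03, -9.99997906e-01]]), 'wrist_force': array([-0.2784685 ,  0.72642087,  0.06587583]), 'moment': array([-0.00931601, -0.05783049, -0.01039412]), 'gripper_force': 0.0, 'finger_gap': 0.08515576933272906}
scene {'mtx': array([[508.46096994,   0.        , 327.93139078],
       [  0.        , 508.46096994, 236.02458659],
       [  0.        ,   0.        ,   1.        ]]), 'k1': -0.03340008561869715, 'xyz': array([-0.07940846, -0.85961967,  0.57005654]), 'attitude': array([[ 0.76051229,  0.29880758, -0.57648511],
       [-0.64915852,  0.32987157, -0.6854035 ],
       [-0.01463771,  0.89548801,  0.44484487]])}
top {'mtx': array([[621.89918383,   0.        , 316.73645416],
       [  0.        , 621.89918383, 244.26257106],
       [  0.        ,   0.        ,   1.        ]]), 'k1': -0.15019578566214345, 'xyz': array([ 0.37684812, -0.18259182,  1.36699033]), 'attitude': array([[ 0.00976942,  0.99421955, -0.10692072],
       [-0.99993893,  0.01026576,  0.00409276],
       [ 0.00516673,  0.10687421,  0.99425913]])}
```

View pics/scene0.png

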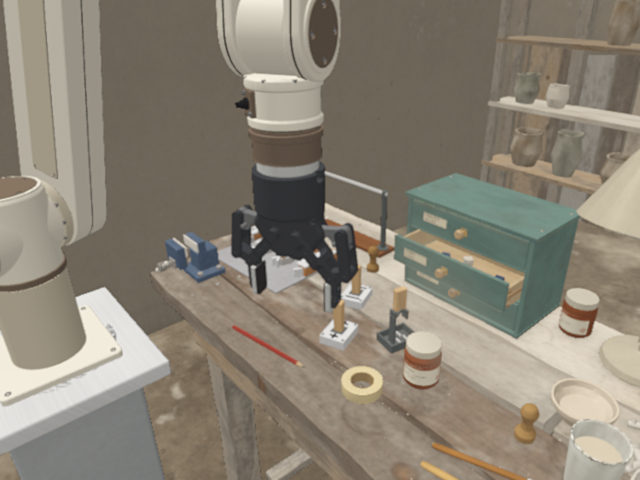

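View pics/top0.png

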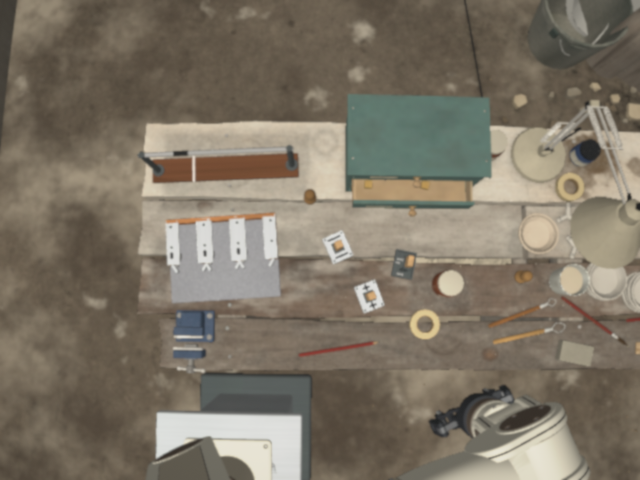

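The top view shows two cartridges: slots at (338,247) and crosses at (369,296). The caddy is at (404,264), the jar at (449,283), the tape at (425,324) and the stamp at (310,196). The dock spans about (165–280, 213–302), and the rail stand is at (150–298, 150–182) with its band near (180,153). I'll zoom in for measuring.

```bash
cat > h.py <<'E'
from cell import env, readout, eyes, ticket
import cv2, numpy as np
def snap(n):
    st=readout.get_state(); s=eyes.snapshot(n)
    if n=="wrist":
        M=np.array(s["mount"]); R=st["eef_rot"]; s["attitude"]=R@M[:3,:3]; s["xyz"]=st["tcp_pos"]+R@M[:3,3]
    return s
def cast(s,uv,z):
    """pixels (N,2) -> world points on plane z"""
    uv=np.atleast_2d(np.float64(uv)); 
    d=np.c_[cv2.undistortPoints(uv[:,None],np.float64(s["mtx"]),np.float64([s["k1"],0,0,0]))[:,0],np.ones(len(uv))]
    d=(d*[1,-1,-1])@np.array(s["attitude"]).T
    return s["xyz"]+d*((z-s["xyz"][2])/d[:,2])[:,None]
def proj(s,P):
    p=(np.atleast_2d(P)-s["xyz"])@np.array(s["attitude"])*[1,-1,-1]
    return cv2.projectPoints(p,np.zeros(3),np.zeros(3),np.float64(s["mtx"]),np.float64([s["k1"],0,0,0,]))[0][:,0]
def down(yaw):
    """tool down, tool y (closing line) at angle yaw deg from world +y"""
    a=np.radians(yaw); y=np.array([-np.sin(a),np.cos(a),0]); z=np.array([0,0,-1.]); return np.c_[np.cross(y,z),y,z]
E
python3 - <<'E'
import numpy as np,cv2
a=dict(np.load("top0.npz")); p=a["pixels"][:,:,::-1]
c=cv2.resize(p[135:315,140:480][:, :],None,fx=2.35,fy=2.35,interpolation=cv2.INTER_CUBIC); print(c.shape); cv2.imwrite("pics/topcrop.png",c)
from h import *
for n,uv,z in [("slot base",(338,247),.018),("cross",(369,296),.018),("caddy",(404,264),.05),("jar",(449,283),.074),("tape",(425,324),.019),("stamp",(310,196),.058),("apronL",(172,302),.005),("apronR",(279,297),.005),("band",(180,153),.15),("post",(150,160),.15),("postR",(290,152),.15),("line",(194,168),.012)]:
    print(n,cast(a,uv,z).round(4))
s=snap("wrist"); print(s["mtx"],s["k1"],s["mount"])
E
```

```text
(423, 799, 3)
slot base [[ 0.5164 -0.2346  0.018 ]]
cross [[ 0.4103 -0.3025  0.018 ]]
caddy [[ 0.4781 -0.3744  0.05  ]]
jar [[ 0.4371 -0.4658  0.074 ]]
tape [[ 0.3504 -0.4245  0.019 ]]
stamp [[ 0.6212 -0.1726  0.058 ]]
apronL [[0.3923 0.1289 0.005 ]]
apronR [[ 0.4065 -0.1069  0.005 ]]
band [[0.6902 0.0903 0.15  ]]
post [[0.6757 0.1514 0.15  ]]
postR [[ 0.6934 -0.1321  0.15  ]]
line [[0.6913 0.0881 0.012 ]]
[[410.6142833    0.         320.34606881]
 [  0.         410.6142833  230.42425181]
 [  0.           0.           1.        ]] -0.06774291914581748 [[ 1.96126770e-03  9.44482343e-01  3.28556321e-01  8.44438253e-02]
 [ 9.99997412e-01 -1.47351946e-03 -1.73349126e-03  9.41613138e-05]
 [-1.15311775e-03  3.28558871e-01 -9.44482789e-01 -1.25130546e-01]
 [ 0.00000000e+00  0.00000000e+00  0.00000000e+00  1.00000000e+00]]
```

View pics/topcrop.png

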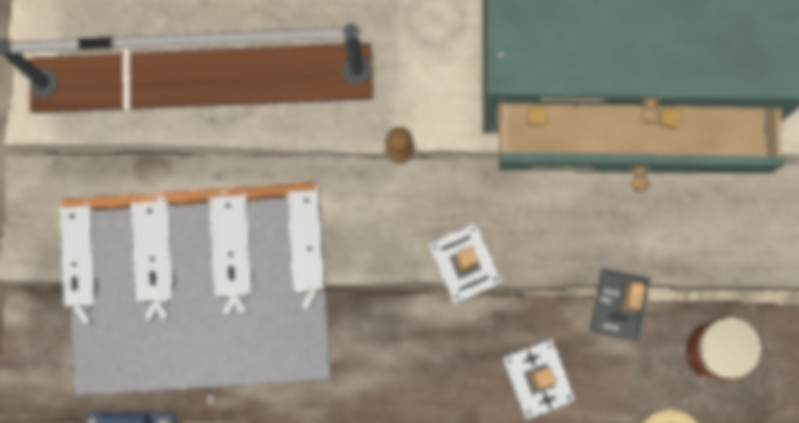

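The crop shows the slot cartridge at (464,263), the cross cartridge at (539,379), and the caddy at (620,304) with its tab at (634,297). The dock apron's front edge runs (77,393)–(329,377), and the band is at (95,43). Next I'll look from the wrist.

```bash
cat >> h.py <<'E'
def ori(yaw,pos):
    """the of the two half-turn equivalents with the smaller |q6|; returns R"""
    best=None
    for k in (0,180):
        q=env.inverse_kinematics(pos,down(yaw+k))
        if q is not None and (best is None or abs(q[5])<abs(best[0])): best=(q[5],down(yaw+k))
    return None if best is None else best[1]
E
python3 - <<'E'
from h import *
for i,(p) in enumerate([[.42,-.28,.30],[.50,-.02,.33]]):
    for k in (0,180): print(k,env.inverse_kinematics(p,down(k)))
    env.move_ptp(p,down(0)); env.hold(.3)
    s=snap("wrist"); np.savez(f"w{i}.npz",**s); cv2.imwrite(f"pics/w{i}.png",s["pixels"][::-1,::-1,::-1])
print(readout.get_state()["time"])
E
```

```text
0 [-33.69006753  13.43977986   7.49344861  84.05366876   0.
 -33.69006753]
180 [-33.69006753  13.43977986   7.49344861  84.05366876   0.
 146.30993247]
0 [-2.29061004 12.75806012 11.01324999 88.25518987  0.         -2.29061004]
180 [ -2.29061004  12.75806012  11.01324999  88.25518987   0.
 177.70938996]
3.775
```

View pics/w0.png

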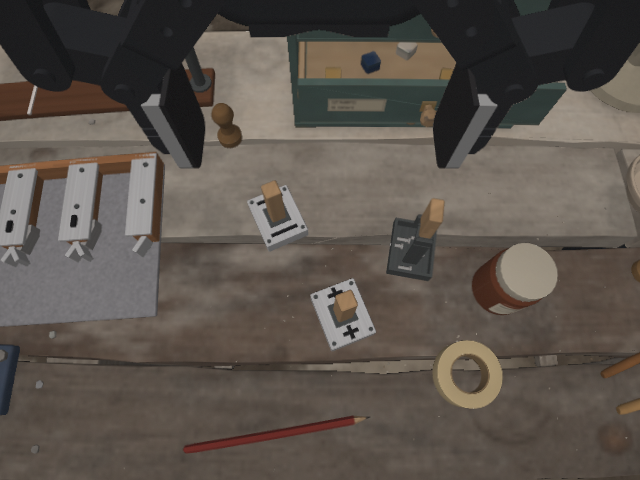

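View pics/w1.png

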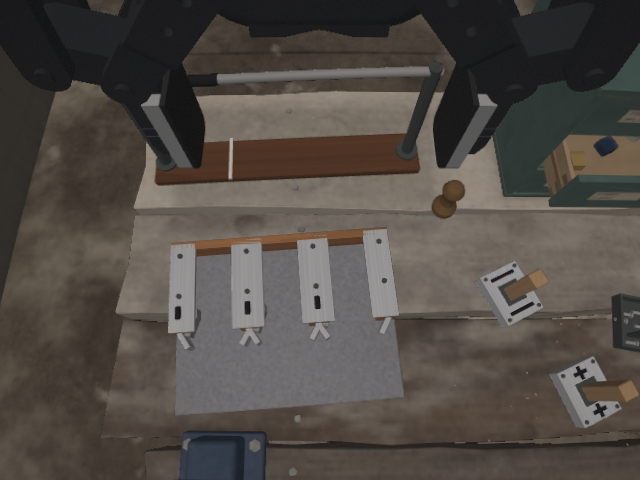

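w0 (shown flipped) has the slot cartridge at (277,217), the cross cartridge at (343,313), and the caddy tray at (412,248) with its tab top at (433,205). w1 has the apron corners at (176,414) and (403,396), the walls, the white line at (230,158) and the rail ends. Next I'll measure the poses and zoom in on the caddy.

```bash
cat >> h.py <<'E'
def rect(s,mask,z,near,amin=300):
    """minAreaRect (world xy) of the contour nearest pixel `near`"""
    cs=[c for c in cv2.findContours(mask,cv2.RETR_EXTERNAL,cv2.CHAIN_APPROX_NONE)[0] if cv2.contourArea(c)>amin]
    c=min(cs,key=lambda c:np.hypot(*(c[:,0].mean(0)-near)))
    P=cast(s,c[:,0]+0.0,z)[:,:2]
    (cx,cy),(w,h),a=cv2.minAreaRect(np.float32(P*1000))
    if w<h: w,h,a=h,w,a+90
    return np.round([cx,cy,w,h,(a+90)%180-90],1)   # long axis angle from world x
def white(s,t=140):
    hsv=cv2.cvtColor(s["pixels"],cv2.COLOR_RGB2HSV); m=((hsv[...,1]<40)&(hsv[...,2]>t)).astype(np.uint8)*255
    return cv2.morphologyEx(m,cv2.MORPH_OPEN,np.ones((3,3)))
E
python3 - <<'E'
from h import *
w0,w1,t=[dict(np.load(f)) for f in("w0.npz","w1.npz","top0.npz")]
f=lambda u,v:(639-u,479-v)
m=white(w0); m=cv2.morphologyEx(m,cv2.MORPH_CLOSE,np.ones((11,11)))
print("slot",rect(w0,m,.018,f(277,217)),"cross",rect(w0,m,.018,f(343,313)))
m=cv2.morphologyEx(white(t),cv2.MORPH_CLOSE,np.ones((9,9)))
print("top slot",rect(t,m,.018,(338,247),100),"cross",rect(t,m,.018,(369,296),100))
for n,P in [("front",[(176,414),(403,396)]),]: print(n,cast(w1,[f(*p) for p in P],.005).round(4))
print("walls front L/R edges", cast(w1,[f(*p) for p in [(169,332),(194,331),(232,327),(263,326),(302,323),(333,321),(371,319),(397,316)]],.031).round(4)[:,:2])
print("walls back", cast(w1,[f(*p) for p in [(172,246),(196,245),(232,243),(262,242),(299,240),(328,239),(363,235),(387,231)]],.031).round(4)[:,:2])
print("caddy tray",cast(w0,[f(*p) for p in [(395,218),(437,222),(431,279),(387,273)]],.016).round(4)[:,:2])
print("tabtop",cast(w0,[f(434,203)],.11), cast(t,[(140+634/2.35,135+290/2.35)],.11))
print("line",cast(w1,[f(232,138),f(229,180)],.012).round(4)[:,:2],"board",cast(w1,[f(155,185),f(419,171)],.012).round(4)[:,:2])
print("band edge, rail R end",cast(w1,[f(217,79),f(436,71)],.15).round(4)[:,:2], "top band ends",cast(t,[(140+79/2.35,135+44/2.35),(140+112/2.35,135+42/2.35),(140+350/2.35,135+33/2.35)],.15).round(4)[:,:2])
print("jar",cast(w0,[f(526,272)],.074),"stamp",cast(w0,[f(223,113)],.058),"tape",cast(w0,[f(467,374)],.019))
c0=cv2.resize(w0["pixels"][::-1,::-1][180:300,360:480],(480,480),interpolation=cv2.INTER_CUBIC)
s=dict(np.load("scene0.npz"))["pixels"]; c1=cv2.resize(s[275:360,365:425],(320,453),interpolation=cv2.INTER_CUBIC)
o=np.zeros((480,800,3),np.uint8); o[:,:480]=c0; o[:453,480:]=c1; cv2.imwrite("pics/caddy.png",o[:,:,::-1])
E
```

```text
slot [ 515.3 -234.7   58.8   47.1   24.9] cross [ 408.9 -304.2   59.2   47.1   21.3]
top slot [ 410.4 -302.1   64.1   52.2   21.4] cross [ 410.4 -302.1   64.1   52.2   21.4]
front [[ 0.39    0.1261  0.005 ]
 [ 0.4087 -0.1096  0.005 ]]
walls front L/R edges [[ 0.4712  0.133 ]
 [ 0.4724  0.1069]
 [ 0.4768  0.0677]
 [ 0.478   0.0357]
 [ 0.4812 -0.0044]
 [ 0.4833 -0.0364]
 [ 0.4853 -0.0758]
 [ 0.4883 -0.103 ]]
walls back [[ 5.654e-01  1.405e-01]
 [ 5.666e-01  1.138e-01]
 [ 5.689e-01  7.390e-02]
 [ 5.701e-01  4.080e-02]
 [ 5.724e-01  1.000e-04]
 [ 5.736e-01 -3.190e-02]
 [ 5.784e-01 -7.070e-02]
 [ 5.832e-01 -9.760e-02]]
caddy tray [[ 0.5125 -0.3635]
 [ 0.5079 -0.4091]
 [ 0.444  -0.3969]
 [ 0.4505 -0.3515]]
tabtop [[ 0.4856318  -0.37868968  0.11      ]] [[ 0.48501439 -0.37754346  0.11      ]]
line [[0.718  0.0886]
 [0.6576 0.0878]] board [[ 0.6514  0.1787]
 [ 0.6703 -0.1452]]
band edge, rail R end [[ 0.6891  0.0737]
 [ 0.6992 -0.1326]] top band ends [[ 0.6887  0.1033]
 [ 0.6905  0.0747]
 [ 0.6995 -0.1299]]
jar [[ 0.43481492 -0.46813493  0.074     ]] stamp [[ 0.61787477 -0.17676765  0.058     ]] tape [[ 0.34876961 -0.42326829  0.019     ]]
```

View pics/caddy.png

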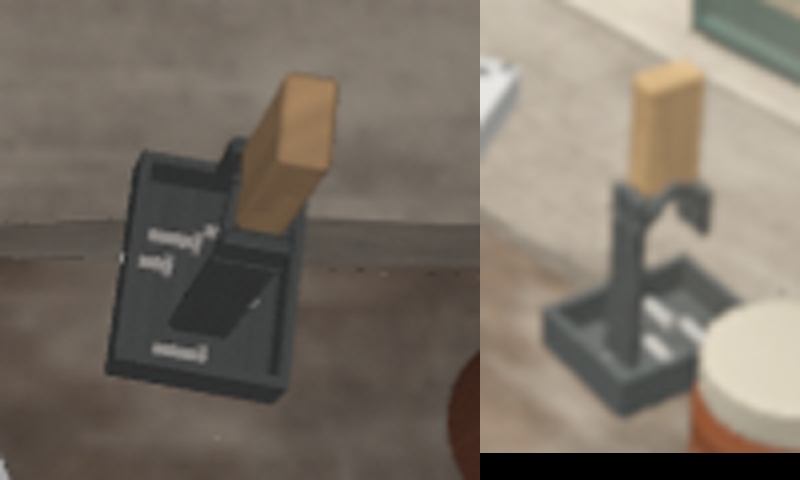

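The caddy's strap is on the robot side and its hook opens away, towards +x, with a yaw of about −9°. I'll fit the dock pose from the wall points, then pick the cross cartridge and place it on the apron.

```bash
cat >> h.py <<'E'
import json,os
from scipy.optimize import least_squares
DOCK=json.load(open("dock.json")) if os.path.exists("dock.json") else None   # x,y,yaw(rad)
def dk(x,y,z=0):
    c,s=np.cos(DOCK[2]),np.sin(DOCK[2]); return np.array([DOCK[0]+c*x-s*y,DOCK[1]+s*x+c*y,z])
OBS=[.42,-.28,.30]
def find(kind=None):
    """cartridge plates seen from OBS; list of (x,y,w,h,angle)"""
    env.move_ptp(OBS,down(0)); env.hold(.3); s=snap("wrist"); np.savez("obs.npz",**s)
    m=cv2.morphologyEx(white(s),cv2.MORPH_CLOSE,np.ones((11,11))); out=[]
    for c in cv2.findContours(m,cv2.RETR_EXTERNAL,cv2.CHAIN_APPROX_NONE)[0]:
        if cv2.contourArea(c)<800: continue
        r=rect(s,m,.018,c[:,0].mean(0))
        if 52<r[2]<68 and 42<r[3]<54: out.append(r)
    return out
def pick(r):
    x,y,a=r[0]/1e3,r[1]/1e3,r[4]; R=down(a)
    env.set_gripper(.05,60); env.move_ptp([x,y,.15],R); env.servo_line([x,y,.062],speed=.1)
    env.set_gripper(0,60); st=readout.get_state(); print("gap",st["finger_gap"],st["gripper_force"])
    env.servo_line([x,y,.15],speed=.12); st=readout.get_state(); print("lifted gap",st["finger_gap"],"F",st["wrist_force"].round(2),"t",st["time"])
E
python3 - <<'E'
from h import *
w1=dict(np.load("w1.npz")); f=lambda u,v:(639-u,479-v)
F=[(169,332),(194,331),(232,327),(263,326),(302,323),(333,321),(371,319),(397,316)]
B=[(172,246),(196,245),(232,243),(262,242),(299,240),(328,239),(363,235),(387,231)]
A=[(176,414),(403,396)]
F=cast(w1,[f(*p) for p in F],.031)[:,:2];B=cast(w1,[f(*p) for p in B],.031)[:,:2];A=cast(w1,[f(*p) for p in A],.005)[:,:2]
Y=[.073+.0195,.073-.0195,.0195,-.0195,-.073+.0195,-.073-.0195]
def res(p):
    T=lambda P:(P-p[:2])@np.array([[np.cos(p[2]),-np.sin(p[2])],[np.sin(p[2]),np.cos(p[2])]])
    a,b,c=T(F),T(B),T(A); return np.r_[a[1:7,1]-Y,b[1:7,1]-Y,a[:,0]+.018,c[:,0]+.1]*1e3
r=least_squares(res,[.498,.016,.07]); print(r.x,np.degrees(r.x[2]),r.fun.round(1))
json.dump(list(r.x),open("dock.json","w"))
c=find(); print(c)
c=min(c,key=lambda r:r[0]); pick(c)
E
```

```text
[0.49785009 0.01637801 0.06993083] 4.0067415521291645 [-0.4 -0.8  1.2 -0.1  1.9  1.5 -0.2 -1.1 -0.2 -2.   0.1  0.  -0.5 -1.
  0.6 -0.4 -0.1 -0.2 -1.   0.1  0.1  2.3]
[array([ 515.3, -234.8,   58.8,   47.1,   25. ]), array([ 408.9, -304.2,   59.1,   47.1,   21.4])]
gap 0.014999895214121506 59.01058852672577
lifted gap 0.015118145557802705 F [ 0.36 -1.05 -1.82] t 8.6
```

```bash
cat >> h.py <<'E'
def to_mouth(y):
    R=down(np.degrees(DOCK[2])); env.move_ptp(dk(-.068,y,.14),R); env.servo_line(dk(-.068,y,.068),R,speed=.1)
def dockF():
    F=readout.get_state()["wrist_force"]; c,s=np.cos(DOCK[2]),np.sin(DOCK[2]); return np.array([c*F[0]+s*F[1],-s*F[0]+c*F[1],F[2]])
E
python3 - <<'E'
from h import *
to_mouth(0); env.hold(.2); print(dockF(),readout.get_state()["finger_gap"])
s=snap("wrist"); np.savez("m1.npz",**s); cv2.imwrite("pics/m1.png",s["pixels"][::-1,::-1,::-1])
print(dockF(),(639,479)-proj(s,[dk(-.034,.030,.031),dk(-.034,-.030,.031),dk(-.018,.0195,.031),dk(-.018,-.0195,.031),dk(-.038,.024,.024),dk(-.038,-.024,.024)]))
E
```

```text
[-0.29399462 -0.42315845 -1.14901728] 0.014742466042098282
[ 0.02712578 -1.01106011 -1.40643325] [[254.44322351 123.33972868]
 [381.51501721 123.58909104]
 [277.94541144  95.91419469]
 [358.16358632  96.07233785]
 [268.39152018 139.01527135]
 [367.54295897 139.20966316]]
```

View pics/m1.png

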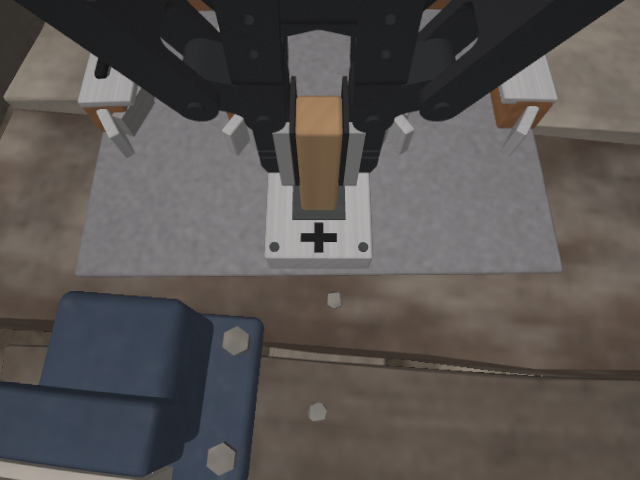

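The held cartridge is centred at u≈318 between the flare tips (234 and 403). The apron edge, (78,275) to (560,270), shows the dock is turned about 0.5° more than fitted. I'll trim the yaw and slide in with lateral force compliance.

```bash
cat >> h.py <<'E'
def insert(y,x0=-.068):
    R=down(np.degrees(DOCK[2])); b=dockF(); x,off=x0,0.; log=[]
    while x<.047:
        x+=.004 if x<.026 else .0015
        env.servo_line(dk(x,y+off,.068),R,speed=.05); F=dockF()-b
        log.append((round(x*1e3,1),round(off*1e3,2),*F.round(1),round(readout.get_state()["finger_gap"]*1e3,1)))
        off+=float(np.clip(F[1]*1e-4,-.0005,.0005))
        if np.abs(F[:2]).max()>28 or (x>.037 and F[0]<-14): break
    for l in log[::2][-22:]+log[-2:]: print(*l)
    st=readout.get_state(); d=st["tcp_pos"][:2]-DOCK[:2]; c,s=np.cos(DOCK[2]),np.sin(DOCK[2])
    print("end dock xy",(c*d[0]+s*d[1])*1e3,(-s*d[0]+c*d[1])*1e3,"t",st["time"]); return x,off
E
python3 - <<'E'
from h import *
DOCK[2]=np.radians(4.4); json.dump(DOCK,open("dock.json","w"))
print(insert(0))
E
```

```text
-64.0 0.0 1.0 0.2 -0.3 15.1
-56.0 0.15 0.8 2.0 -0.5 15.3
-48.0 0.52 -0.4 0.9 -0.6 15.1
-40.0 0.76 0.7 -0.6 -0.1 14.9
-32.0 0.56 -1.3 -0.9 -0.1 15.0
-24.0 0.23 0.7 -1.6 -1.0 15.0
-16.0 -0.12 0.7 -2.3 -1.3 15.0
-8.0 -0.49 0.8 -1.4 -1.7 15.1
0.0 -0.8 1.2 -2.2 0.4 15.4
8.0 -1.18 -0.2 -1.4 -0.7 15.2
16.0 -1.3 0.3 0.6 0.3 14.8
24.0 -1.2 0.2 1.8 -0.2 15.1
29.5 -0.99 -0.2 1.0 -1.0 14.9
32.5 -0.88 -0.5 0.2 0.3 14.7
35.5 -0.99 -1.0 -0.1 -0.8 15.5
38.5 -0.99 -0.5 1.2 -0.4 15.3
41.5 -0.71 -0.1 1.3 0.2 15.3
44.5 -0.53 -5.4 1.0 4.9 15.0
47.5 -0.31 -12.0 0.2 12.7 15.0
46.0 -0.43 -8.5 1.2 7.9 15.2
47.5 -0.31 -12.0 0.2 12.7 15.0
end dock xy 42.88096790831736 -0.5419652450894515 t 20.175
(0.04750000000000004, -0.00028222101136904306)
```

Contact with the back stop came at x≈42.9. Next is a pull-back test on the catch, then release.

```bash
cat >> h.py <<'E'
def act():
    d=readout.get_state()["tcp_pos"][:2]-DOCK[:2]; c,s=np.cos(DOCK[2]),np.sin(DOCK[2]); return np.array([c*d[0]+s*d[1],-s*d[0]+c*d[1]])*1e3
def pulltest(y,x):
    R=down(np.degrees(DOCK[2]))
    for _ in range(14):
        x-=.001; env.servo_line(dk(x,y,.067),R,speed=.03); F=dockF(); print((act().round(1)),F.round(1))
        if F[0]>7: break
    # relax, release
    a=act()/1e3; env.servo_line(dk(a[0]+.001,y,.067),R,speed=.03); env.set_gripper(.03); 
    env.servo_line(dk(a[0]+.001,y,.16),R,speed=.12)
E
python3 - <<'E'
from h import *
pulltest(-.0004,.0445)
env.move_ptp(dk(-.03,-.03,.25),down(4.4)); env.hold(.2)
s=snap("wrist"); np.savez("m2.npz",**s); cv2.imwrite("pics/m2.png",s["pixels"][::-1,::-1,::-1][0:480]); print(readout.get_state()["time"])
E
```

```text
[42.4 -0.5] [-4.4 -0.5  6.4]
[42.2 -0.5] [-5.  -0.1  6.7]
[42.1 -0.5] [-1.6  0.   6.2]
[42.  -0.5] [ 0.8 -0.5  3.9]
[40.8 -0.4] [ 3.  -0.1  5.9]
[39.6 -0.3] [2.  0.6 5.2]
[38.5 -0.3] [ 2.3 -0.2  5.1]
[37.9 -0.3] [ 3.3 -0.2  5.1]
[37.6 -0.4] [4.6 1.1 3.6]
[37.4 -0.4] [6.7 0.6 2.8]
[37.1 -0.4] [ 7.  -0.3  1.8]
25.2667
```

View pics/m2.png

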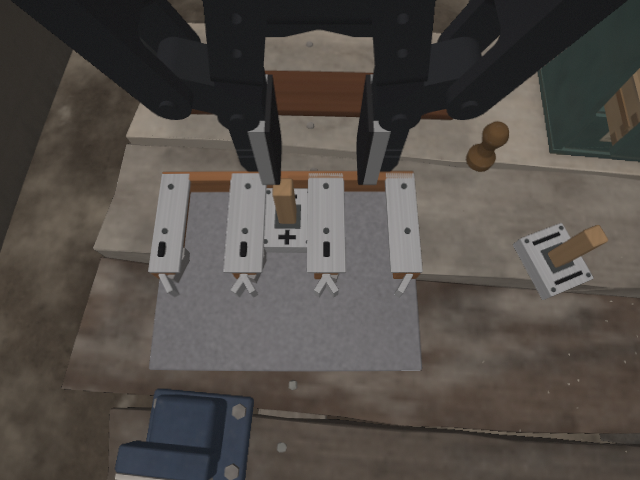

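The cartridge is home in bay 1: it showed 4 mm of play between stop and catch, and the tab at (243,249) sits like the empty bays' tabs. Next is the slot cartridge into bay 0.

```bash
python3 - <<'E'
from h import *
c=find(); print(c)
c=[r for r in c if r[1]<-150]; assert len(c)==1
pick(c[0]); to_mouth(-.073); print(readout.get_state()["finger_gap"])
x,off=insert(-.073)
pulltest(-.073+off,x-.003)
print(readout.get_state()["time"])
E
```

```text
[]Traceback (most recent call last):
  File "<stdin>", line 3, in <module>
AssertionError
```

```bash
python3 - <<'E'
from h import *
s=dict(np.load("obs.npz")); cv2.imwrite("pics/obs.png",s["pixels"][::-1,::-1,::-1])
E
```

```text
(no output)
```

View pics/obs.png

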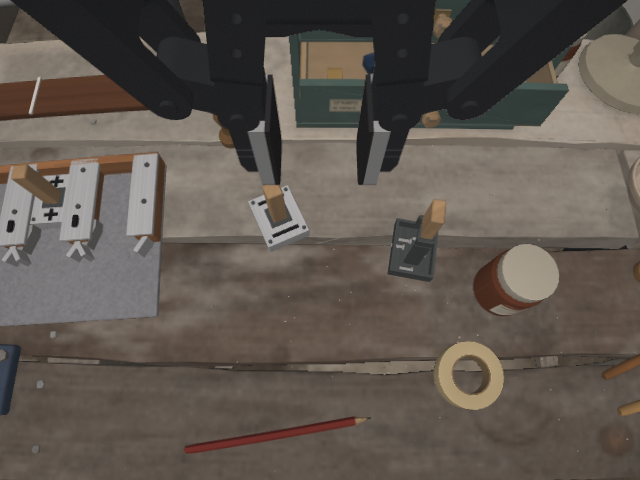

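The slot cartridge hasn't moved, at (278,216). The half-open pad next to it merged into the mask, so I'll look with the gripper fully open.

```bash
python3 - <<'E'
from h import *
env.set_gripper(.085)
c=find(); print(c)
c=[r for r in c if r[1]<-150]; assert len(c)==1
pick(c[0]); to_mouth(-.073); print(readout.get_state()["finger_gap"])
x,off=insert(-.073)
pulltest(-.073+off,x-.003)
print(readout.get_state()["time"])
E
```

```text
[array([ 515.3, -234.8,   58.9,   47.2,   24.7])]
gap 0.014774444178655938 58.91739249229431
lifted gap 0.014928630163534152 F [-0.39  0.68 -2.04] t 31.375
0.014781590377816433
-64.0 0.0 -2.3 0.4 -0.8 15.2
-56.0 0.05 -1.2 -0.6 -0.2 15.4
-48.0 -0.02 -1.1 -0.0 -0.6 15.3
-40.0 -0.12 -1.7 -1.3 -1.1 14.8
-32.0 -0.41 -1.9 -2.1 0.2 15.1
-24.0 -0.93 -0.4 -1.4 -0.9 14.9
-16.0 -1.28 -1.5 -1.0 0.0 15.3
-8.0 -1.37 -1.7 1.2 -0.2 15.6
0.0 -1.15 -2.0 1.5 -0.4 14.7
8.0 -0.86 -1.7 1.0 -0.2 15.1
16.0 -0.76 -1.4 -1.3 -1.1 14.8
24.0 -0.95 -2.3 -0.8 -1.8 15.2
29.5 -0.99 -2.4 -0.3 -0.9 15.5
32.5 -1.03 -2.9 0.5 0.5 14.6
35.5 -0.96 -3.4 -0.4 -1.0 15.1
38.5 -0.93 -1.2 -0.5 -0.5 14.9
41.5 -0.84 -0.7 -1.1 -0.9 15.0
44.5 -0.89 -9.1 -0.8 7.0 15.1
47.5 -0.93 -16.3 0.7 13.2 14.6
46.0 -0.97 -11.9 0.4 9.5 15.0
47.5 -0.93 -16.3 0.7 13.2 14.6
end dock xy 42.56745031808521 -73.93023705695154 t 42.275
[ 42.  -73.9] [-7.9  0.2  7.8]
[ 41.9 -73.9] [-4.5  1.3  6.3]
[ 41.8 -73.9] [-4.  -0.1  6.8]
[ 41.8 -73.9] [-0.9  0.4  5.4]
[ 41.2 -74. ] [3.  0.9 5.6]
[ 40.  -73.9] [2.7 1.1 6.2]
[ 38.9 -73.9] [3.1 0.7 6.2]
[ 37.9 -73.9] [3.1 0.4 5.7]
[ 37.4 -74. ] [4.5 0.7 4.8]
[ 37.1 -74. ] [5.8 0.9 4.8]
[ 36.9 -74. ] [6.6 1.  3. ]
[ 36.6 -74. ] [8.8 0.7 2.1]
46.8417
```

Both cartridges are home and caught. Now the caddy: I'll cast the corners of its tab's top face to get the centre and yaw, then pick it up.

```bash
python3 - <<'E'
from h import *
w0=dict(np.load("w0.npz"))
P=cast(w0,[(639-360-u/4,479-180-v/4) for u,v in [(290,75),(337,82),(329,168),(280,160)]],.11)[:,:2]
e=(P[0]-P[3]+P[1]-P[2])/2; c=P.mean(0); yaw=np.degrees(np.arctan2(e[1],e[0])); print(c,np.linalg.norm(e),yaw)
yaw=-9.; x,y=c; R=down(yaw); env.set_gripper(.05,60)
env.move_ptp([x,y,.19],R); env.servo_line([x,y,.094],speed=.1)
b=readout.get_state()["wrist_force"]; env.set_gripper(0,60); st=readout.get_state(); print(st["finger_gap"],st["wrist_force"]-b)
env.servo_line([x,y,.20],speed=.1)
st=readout.get_state(); print(st["finger_gap"],st["wrist_force"]-b,st["moment"],st["time"])
env.servo_line([.45,-.12,.26],down(3),speed=.12); env.hold(.2)
s=snap("wrist"); cv2.imwrite("pics/held.png",s["pixels"][::-1,::-1,::-1]); np.savez("held.npz",**s)
s=eyes.snapshot("scene"); cv2.imwrite("pics/scene1.png",s["pixels"][:,:,::-1])
E
```

```text
[ 0.47892525 -0.38084481] 0.02020321227717739 -11.027491218941526
0.011453705259747253 [-0.1871803   1.3423284   2.76030467]
0.011053668845611653 [-0.47370325 -1.1338785  -1.51876069] [ 0.01504009 -0.03717749  0.02214213] 51.175
```

View pics/held.png

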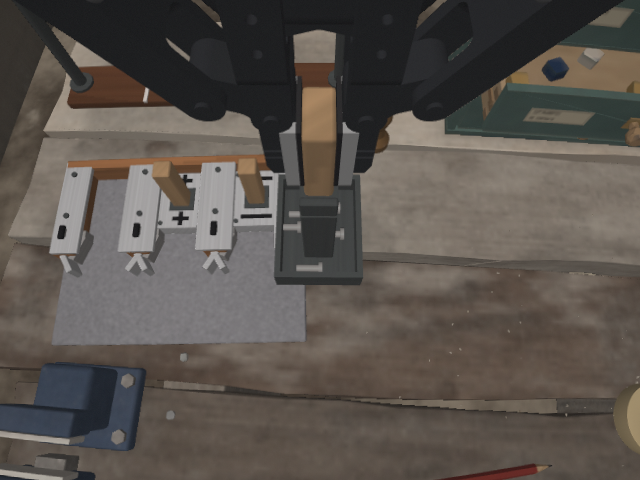

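The caddy is held squarely with its tray at (318,230), and both cartridges are sitting in their bays. I'll check the held offset, then approach the rail.

```bash
cat >> h.py <<'E'
MID=np.array([.6918,.019]); RY=np.radians(3.1)
def rl(a,d,z):
    """a along rail (left +) from mid, d forward of the rail axis"""
    c,s=np.cos(RY),np.sin(RY); return np.array([MID[0]-s*a+c*d,MID[1]+c*a+s*d,z])
E
python3 - <<'E'
from h import *
s=dict(np.load("held.npz")); st=readout.get_state(); t=st["tcp_pos"]
off=cast(s,[(639-275,479-277),(639-361,479-276)],t[2]-.078)-t; print(off)
R=down(3.1); x,y=-.08,-.06
for p in (rl(-.08,-.09,.26),rl(-.08,-.09,.212),rl(-.08,0,.212),rl(-.08,0,.18),rl(.09,0,.18)): print(env.inverse_kinematics(p,R).round(0))
env.servo_line(rl(-.08,-.09,.26),R,speed=.12); env.servo_line(rl(-.08,-.075,.212),R,speed=.1); env.hold(.2)
print(readout.get_state()["finger_gap"])
s=eyes.snapshot("scene"); c=s["pixels"][130:310,220:460]; cv2.imwrite("pics/pre.png",cv2.resize(c,(800,600),interpolation=cv2.INTER_CUBIC)[:,:,::-1])
print((proj(s,[rl(-.08,0,.15),rl(-.15,0,.15),rl(0,0,.15)])-[220,130])*800/240)
E
```

```text
[[-0.0310607   0.02032597 -0.078     ]
 [-0.02814939 -0.02362257 -0.078     ]]
[-6. 26. 20. 84.  0. -9.]
[-6. 27. 14. 77.  0. -9.]
[-5. 39. 34. 85.  0. -8.]
[-5. 39. 30. 81.  0. -8.]
[ 9. 39. 29. 80.  0.  6.]
0.011294394767612115
[[470.82324952 182.69019636]
 [547.24079958 208.54748669]
 [390.39225317 155.50898879]]
```

View pics/pre.png

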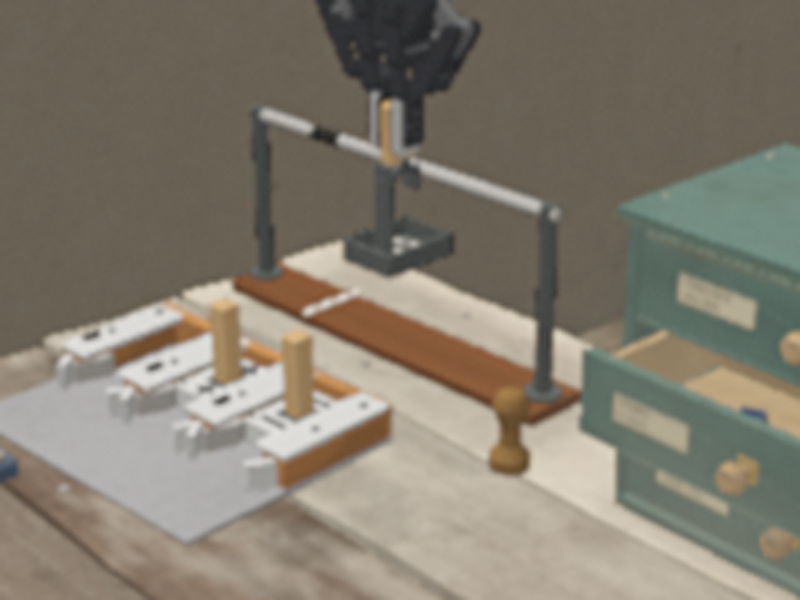

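The rail projects where it is seen: (471,183) predicted against about (471,181) in the picture. The caddy's opening sits in front of it, so I'll drive in and lower.

```bash
python3 - <<'E'
from h import *
R=down(3.1); b=readout.get_state()["wrist_force"]
for d in np.arange(-.065,.0011,.011):
    env.servo_line(rl(-.08,min(d,0),.212),R,speed=.06); F=readout.get_state()["wrist_force"]-b
    if np.abs(F).max()>6: print("contact",d,F); break
else:
    print("in",F)
    for z in np.arange(.210,.172,-.002):
        env.servo_line(rl(-.08,0,z),R,speed=.03); F=readout.get_state()["wrist_force"]-b
        if z<.190: print(round(z,3),F.round(1),readout.get_state()["finger_gap"])
        if F[2]>3 or np.abs(F).max()>8: break
print(readout.get_state()["time"],readout.get_state()["tcp_pos"])
s=eyes.snapshot("scene"); c=s["pixels"][130:310,220:460]; cv2.imwrite("pics/on.png",cv2.resize(c,(800,600),interpolation=cv2.INTER_CUBIC)[:,:,::-1])
E
```

```text
in [-0.50846336 -1.24731743 -0.7287734 ]
0.19 [ 0.1 -1.   0.5] 0.010886427296883728
0.188 [-0.2 -1.1 -0.7] 0.011242136520365903
0.186 [-0.5 -1.2  0.6] 0.011342148670365449
0.184 [-0.2 -0.6 -0.3] 0.011195160146798545
0.182 [-2.8 -1.7  4.2] 0.011172646192690323
62.3417 [ 0.69575037 -0.06095637  0.18274672]
```

View pics/on.png

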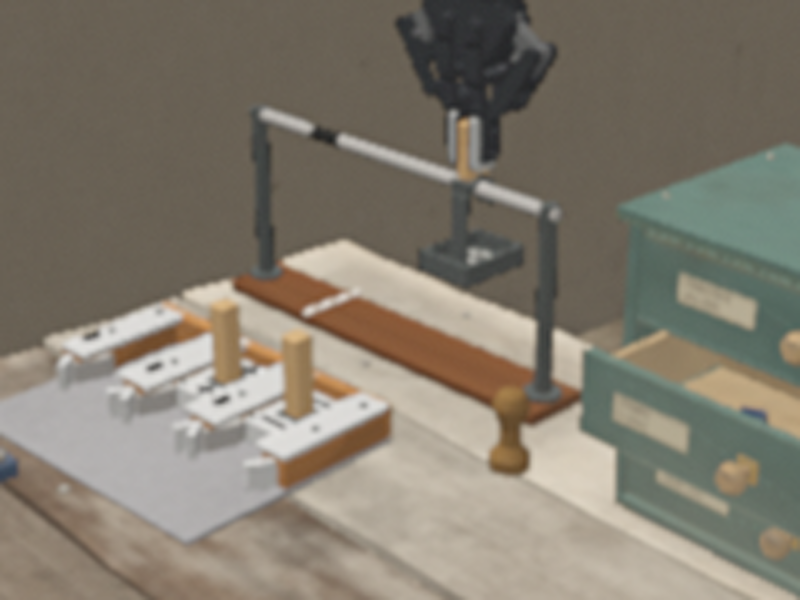

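The hook is on the rail: contact came at TCP z≈0.183, as predicted, and the rail passes through the hook at (465,180). Now I'll slide left with compliance.

```bash
python3 - <<'E'
from h import *
R=down(3.1); d,z=-.001,.183; env.servo_line(rl(-.08,d,z),R,speed=.03); b=readout.get_state()["wrist_force"]*0
print(readout.get_state()["wrist_force"])
for a in np.linspace(-.075,.070,30):
    env.servo_line(rl(a,d,z),R,speed=.04); st=readout.get_state(); F=st["wrist_force"]
    d+=float(np.clip((F[0])*1e-4,-.0005,.0005)); z+=float(np.clip((F[2]+0.5)*5e-5,-.0002,.0002))
    if np.abs(F).max()>15: print("stop",a,F); break
    if int(round((a+.075)/.005))%5==0: print(a.round(3),round(d,4),round(z,4),F.round(1),st["finger_gap"].round(4))
print(readout.get_state()["tcp_pos"],st["time"])
s=eyes.snapshot("top"); np.savez("t2.npz",**s); a=cv2.resize(s["pixels"][140:190,140:240],(800,400),interpolation=cv2.INTER_CUBIC)
s=eyes.snapshot("scene"); np.savez("s2.npz",**s); c=cv2.resize(s["pixels"][140:240,280:380],(400,400),interpolation=cv2.INTER_CUBIC)
cv2.imwrite("pics/slid.png",c[:,:,::-1])
print((proj(s,rl(.07,0,.15))-[280,140])*4)
E
```

```text
[ 0.12830181 -0.26866252 -0.23554797]Traceback (most recent call last):
  File "<stdin>", line 8, in <module>
AttributeError: 'float' object has no attribute 'round'
```

```bash
python3 - <<'E'
from h import *
R=down(3.1); d,z=-.001,.183
for i,a in enumerate(np.linspace(-.072,.070,29)):
    env.servo_line(rl(a,d,z),R,speed=.04); st=readout.get_state(); F=st["wrist_force"]
    d+=float(np.clip(F[0]*1e-4,-.0005,.0005)); z+=float(np.clip((F[2]+0.5)*5e-5,-.0002,.0002))
    if np.abs(F).max()>15: print("stop",a,F); break
    if i%5==0: print(round(a,3),round(d,4),round(z,4),F.round(1),round(st["finger_gap"],4))
print(st["tcp_pos"],st["time"])
s=eyes.snapshot("top"); np.savez("t2.npz",**s)
s=eyes.snapshot("scene"); np.savez("s2.npz",**s); c=cv2.resize(s["pixels"][140:240,280:380],(600,600),interpolation=cv2.INTER_CUBIC)
cv2.imwrite("pics/slid.png",c[:,:,::-1])
print((proj(s,rl(.07,0,.15))-[280,140])*6)
E
```

```text
-0.072 -0.0009 0.183 [ 1.   0.4 -1.2] 0.011
-0.047 -0.0008 0.1826 [ 0.  -0.  -1.5] 0.0113
-0.021 -0.0004 0.1826 [ 0.2  1.4 -0.1] 0.011
0.004 -0.0004 0.1826 [-0.7 -0.  -0.9] 0.0113
0.029 -0.0002 0.1825 [ 0.8  0.6 -0.9] 0.0112
0.055 -0.0 0.1827 [ 0.2 -0.3  0.4] 0.0111
[0.68795151 0.08941116 0.18262771] 70.8667
[[225.73333087 180.43185701]]
```

View pics/slid.png

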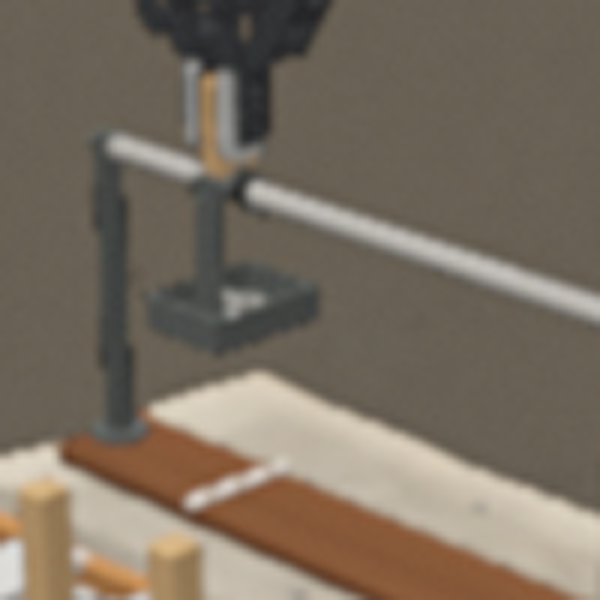

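```bash
python3 - <<'E'
from h import *
t=dict(np.load("top0.npz")); s=dict(np.load("scene0.npz")); s["pixels"]=cv2.imread("pics/scene1.png")[:,:,::-1]
A=np.linspace(.03,.12,181)
for n,c in (("top",t),("scene",s)):
    uv=proj(c,[rl(a,0,.153) for a in A]).astype(np.float32)
    g=cv2.cvtColor(c["pixels"],cv2.COLOR_RGB2GRAY)
    v=np.min([cv2.remap(g,uv[:,:1],uv[:,1:]+k,cv2.INTER_LINEAR)[:,0] for k in (-.5,0,.5)],0).astype(float)
    w=(v<(v.max()+v.min())/2); print(n,v[::12].astype(int),A[w].min(),A[w].max(),(A[w].min()+A[w].max())/2)
# tab top in scene/top after the slide
for n,f in (("top","t2.npz"),("scene","s2.npz")):
    c=dict(np.load(f)); h=cv2.cvtColor(c["pixels"],cv2.COLOR_RGB2HSV)
    m=((h[...,0]>8)&(h[...,0]<22)&(h[...,1]>80)&(h[...,2]>120)).astype(np.uint8)
    p=proj(c,rl(.07,0,.175))[0]; k,l,st,ce=cv2.connectedComponentsWithStats(m)
    i=min(range(1,k),key=lambda i:np.hypot(*(ce[i]-p))+(st[i,4]<8)*99); print(n,"exp",p,"wood",ce[i],st[i])
    print(proj(c,[rl(.064,0,.168),rl(.076,0,.168),rl(.064,0,.198),rl(.076,0,.198)]))
E
python3 - <<'E'
import cv2,numpy as np
c=np.load("t2.npz")["pixels"][135:185,140:230]; cv2.imwrite("pics/t2.png",cv2.resize(c,(720,400),interpolation=cv2.INTER_CUBIC)[:,:,::-1])
E
```

```text
top [165 165 165 165 139  55  48  49  49  91 161 162 164 166 169 169] 0.056499999999999995 0.08449999999999999 0.0705
scene [161 156 163 158 141  78  53  56  54 102 150 162 160 163 160 162] 0.056499999999999995 0.08399999999999999 0.07024999999999999
top exp [178.01021017 150.9192197 ] wood [174.5 152. ] [173 151   4   3  10]
[[181.734205   151.655073  ]
 [175.78757124 151.96855747]
 [178.53437748 147.75491786]
 [172.4476002  148.0798384 ]]
scene exp [317.38704722 160.53679495] wood [314.41176471 160.37254902] [313 152   6  17  51]
[[319.07881957 163.75022725]
 [315.83778082 162.69897851]
 [318.80885606 152.11658035]
 [315.53603856 151.12732888]]
```

The band's centre lies at 70.4 mm along the rail in both views, and the caddy (TCP) is at 70.5 mm. I'll release it and check.

```bash
python3 - <<'E'
from h import *
t=readout.get_state()["tcp_pos"]; R=down(3.1)
env.set_gripper(.035,20); env.hold(.5)
env.servo_line([t[0],t[1],.29],R,speed=.08); env.servo_line([.52,.02,.33],R,speed=.15); env.hold(1.5)
print(readout.get_state()["time"])
s=eyes.snapshot("top"); np.savez("t3.npz",**s); a=s["pixels"]; sc=eyes.snapshot("scene"); np.savez("s3.npz",**sc); b=sc["pixels"]
env.set_gripper(.085); env.move_ptp([.56,.10,.34],R); env.hold(.3); w=snap("wrist"); np.savez("w3.npz",**w)
o=np.zeros((600,800,3),np.uint8)
o[:300,:400]=cv2.resize(a[140:230,140:260],(400,300),interpolation=cv2.INTER_CUBIC)
o[300:,:400]=cv2.resize(b[140:290,230:430],(400,300),interpolation=cv2.INTER_CUBIC)
o[:300,400:]=cv2.resize(w["pixels"][::-1,::-1],(400,300),interpolation=cv2.INTER_AREA)
o[300:,400:]=cv2.resize(b[140:215,285:385],(400,300),interpolation=cv2.INTER_CUBIC)
cv2.imwrite("pics/fin.png",o[:,:,::-1])
E
```

```text
76.2083
```

View pics/fin.png

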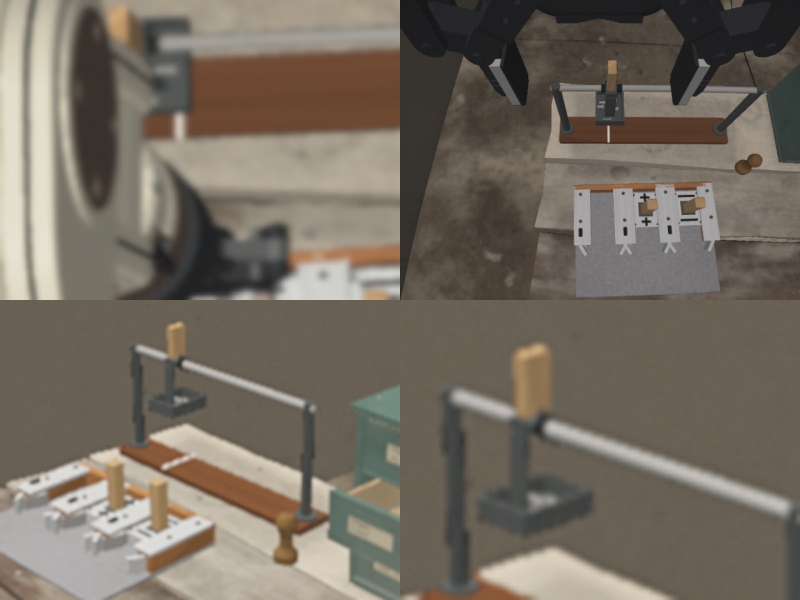

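The caddy hangs freely over the white line, both cartridges are in their bays and the stamp still stands. One numeric check of the centring in the wrist view, then I'll hand in.

```bash
python3 - <<'E'
from h import *
w=dict(np.load("w3.npz")); A=np.linspace(.03,.12,181); g=cv2.cvtColor(w["pixels"],cv2.COLOR_RGB2GRAY)
uv=proj(w,[rl(a,0,.153) for a in A]).astype(np.float32)
v=cv2.remap(g,uv[:,:1],uv[:,1:],cv2.INTER_LINEAR)[:,0]; print(v[::4]); 
k=np.where(v<110)[0]; print("dark ends",A[k[0]],A[k[-1]])
h=cv2.cvtColor(w["pixels"],cv2.COLOR_RGB2HSV); m=((h[...,0]>8)&(h[...,0]<22)&(h[...,1]>80)&(h[...,2]>100)).astype(np.uint8)
n,l,st,ce=cv2.connectedComponentsWithStats(m); p=proj(w,rl(.07,0,.18))[0]
i=min(range(1,n),key=lambda i:np.hypot(*(ce[i]-p))+(st[i,4]<40)*999); print(p,ce[i],st[i])
r=np.argwhere(l==i)
for z,row in ((.198,r[:,0].min()+3),(.18,int(ce[i][1]))):  # image inverted: top of tab = low/high row
    c=r[r[:,0]==row][:,1]; print(row,c.min(),c.max())
for z in (.165,.18,.198): print(z,proj(w,[rl(.0645,-.011,z),rl(.0765,-.011,z)]).round(1).tolist())
E
```

```text
[134 134 133 134 133 133 134 134 135 134 134 135  83  35  34  34  58  78
  86  88  87  86  85  77  48  34  35  74 137 137 137 137 138 137 137 138
 137 137 136 137 137 137 137 137 137 137]
dark ends 0.054 0.08449999999999999
[300.23240964 358.86034549] [300.61044177 362.63654618] [292 335  17  49 498]
338 297 307
362 293 307
0.165 [[294.4, 337.3], [308.4, 337.4]]
0.18 [[293.3, 347.7], [307.9, 347.8]]
0.198 [[291.9, 361.4], [307.2, 361.4]]
```

The band spans 54.0–84.5 mm (centre 69.3) and the hook about 61.5–77.5 mm (centre 69.5), so it is centred.

```bash
python3 -c "
from cell import ticket; print(ticket.sign_off())"
```

```text
the job is handed in; nothing more can be done
None
```

The job is handed in: both cartridges on the bench are locked in bays 0 and 1, and the caddy hangs freely on the rail, centred on the dark band to within about 1 mm; the hand-in returned no verdict.

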